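# Clear the curing box and hold its lid open

### The job

A pocket multimeter has been left on the lid of the white curing box on this phone-repair bench. Lay the meter on the flat black repair mat, display up and with no part hanging over the edge, setting it down rather than dropping it, and then lift the box's lid (it has a bar handle) and hold it open at 45 degrees so that a colleague can take the board out; the lid falls shut by itself, so finish still holding it there, without letting go. Leave the blower, the jar and the screwdriver where they are.

Things in the scene. Friction and masses are not known exactly. Their poses are not given: they have to be found in the camera images.
- curebox: White open-topped curing box with a black control panel on its near (-x) side, 220 (x) x 240 (y) x 100 mm high, fixed to the bench; origin under its centre on the bench, z up. A flat grey lid, 220 x 240 x 8 mm, covers it; its upper face is 108.5 mm above the bench when shut. The hinge runs along y on the top of the far (+x) side; the handle is on the near side.
- lid (a joint): Opening angle of the lid in rad: 0 shut (lying level on the box), growing as the near edge rises; stop at 1.3. 45 degrees is 0.785. Low-friction hinge: the lid (about 0.45 kg) falls shut from any angle when not held.
- lid_handle (a point): Centre of the round black bar handle on the lid's upper face. The bar is 11 mm thick, 120 mm long (clear for about 85 mm between its posts), parallel to the hinge, 35 mm above the lid's upper face (free space beneath it) and 190 mm from the hinge line measured along the lid, 30 mm in from the lid's free edge; a post near each end joins it to the lid. Axes turn with the lid: y along the bar, z out of the lid's upper face.
- lid_hinge (a point): Middle of the hinge line, at the lid's underside, 100.5 mm above the bench; y along the hinge. Axes turn with the lid. In this frame the bar's centre lies at x = -190 mm, z = +43 mm.
- meter: Pocket multimeter, a dark grey slab 120 (its x) x 58 (its y) x 30 mm high (its z), about 0.28 kg, with a display near the +x end and a dial (5 mm proud) in its upper face; origin at the centre of its underside, z out of the display face. It starts lying flat, display up, on the lid between handle and hinge.
- meter_c1 (a point): Corner of the meter's underside: display end (its +x), +y side.
- meter_c2 (a point): Corner of the meter's underside: display end (its +x), -y side.
- meter_c3 (a point): Corner of the meter's underside: other end (its -x), +y side.
- meter_c4 (a point): Corner of the meter's underside: other end (its -x), -y side.
- mat: Flat black rubber repair mat, 180 x 180 mm, 4 mm thick, fixed to the bench left or right of the box; origin at the centre of its underside.
- parts_tray: Clear plastic parts tray with compartments, 160 x 160 x 28 mm, fixed, on the other side of the box from the mat; not used. Origin at the centre of its underside.
- blower: Loose rubber air blower bulb with a thin spout on top, 58 mm across and 100 mm high, standing; to be left alone. Origin at the centre of its underside.
- flux_jar: Loose small amber jar with black cap, 54 mm across, 60 mm high, standing; to be left alone. Origin at the centre of its underside.
- screwdriver: Loose screwdriver, 160 mm long, lying along its x between the robot and the box; to be left alone. Origin at about its middle, on the bench.
Mind the look-alikes: they are no part of the job. Of the things that look like the meter, the smallest one is meant.

How it is judged:
On the way:
1. the meter lies on the mat, display up, let go, with the lid still shut (x of meter_c1 in the frame of mat between -0.093 and 0.093 m and y of meter_c1 in the frame of mat between -0.093 and 0.093 m and x of meter_c2 in the frame of mat between -0.093 and 0.093 m and y of meter_c2 in the frame of mat between -0.093 and 0.093 m and x of meter_c3 in the frame of mat between -0.093 and 0.093 m and y of meter_c3 in the frame of mat between -0.093 and 0.093 m and x of meter_c4 in the frame of mat between -0.093 and 0.093 m and y of meter_c4 in the frame of mat between -0.093 and 0.093 m and z of meter in the frame of mat below 0.009 m and angle between meter's own z axis and vertical below 0.12 rad and linear speed of meter below 0.03 m/s and contact force between each of the arm, the fingers and meter below 0.05 N and value of joint lid below 0.1 rad), for 0.2 s.
At the end, for the whole second after the job is handed in: The robot, and nothing else, holds the lid still at 45 degrees (within 5 degrees); the meter lies flat and still on the mat, display up, not overhanging it, untouched; blower, jar and screwdriver are within 30 mm of where they were (value of joint lid between 0.6975 and 0.8725 rad and velocity of joint lid between -0.06 and 0.06 rad/s and contact force between any of the fingers, the arm and lid above 1 N and contact force between lid and blower below 0.05 N and contact force between lid and flux_jar below 0.05 N and contact force between lid and screwdriver below 0.05 N and contact force between each of lid, the arm, the fingers and meter below 0.05 N and x of meter_c1 in the frame of mat between -0.093 and 0.093 m and y of meter_c1 in the frame of mat between -0.093 and 0.093 m and x of meter_c2 in the frame of mat between -0.093 and 0.093 m and y of meter_c2 in the frame of mat between -0.093 and 0.093 m and x of meter_c3 in the frame of mat between -0.093 and 0.093 m and y of meter_c3 in the frame of mat between -0.093 and 0.093 m and x of meter_c4 in the frame of mat between -0.093 and 0.093 m and y of meter_c4 in the frame of mat between -0.093 and 0.093 m and z of meter in the frame of mat below 0.009 m and angle between meter's own z axis and vertical below 0.12 rad and linear speed of meter below 0.03 m/s and distance of each of blower, flux_jar, screwdriver from where it was at the start of the episode below 0.03 m); the arm keeps its last pose, push and grip.
It fails at once if the lid is raised while the meter is still on it (value of joint lid above 0.12 rad and contact force between lid and meter above 0.3 N).
It fails at once if the meter is dropped (falls free faster than 0.7 m/s) (linear speed of meter above 0.7 m/s and contact force between each of the fingers, the arm and meter below 0.05 N).
It fails at once if the blower is pushed away or knocked over (distance of blower from where it was at the start of the episode above 0.03 m or angle between blower's own z axis and vertical above 0.5 rad).
It fails at once if the flux_jar is pushed away or knocked over (distance of flux_jar from where it was at the start of the episode above 0.03 m or angle between flux_jar's own z axis and vertical above 0.5 rad).
It fails at once if the screwdriver is pushed away or knocked over (distance of screwdriver from where it was at the start of the episode above 0.03 m).
It also fails if it takes over 54 s, if anything falls off the work surface, if the arm or the gripper's body presses on something with over 40 N, if the wrist force passes 120 N, or if a joint passes its speed limit or range.

### The arm

A 6-joint arm with a two-finger parallel gripper is mounted at the origin on the work surface. World frame = base frame: x ahead of the robot, y to its left, z up, the work surface at z = 0. Lengths are in m, angles in rad, forces in N, time in s.
With the tool pointing down it reaches from about 0.35 to 1 m from the base axis. Payload 7.1 kg.
Tool frame: the origin (TCP) lies midway between the tips of the shut fingers; the grasp point (between the pads) lies 19 mm behind it; z points along the fingers, y is the direction in which the jaws open and shut (so a half turn about z gives the same grasp; the last joint's range is limited). The gripper opens to 85 mm and grips with 20 to 120 N. Pads are 22 mm wide; open, the fingers measure 114 mm over their backs; the gripper's body (76 mm by 85 mm) begins 54 mm behind the grasp point. The pads swing forward as they close: fully open they stand 13 mm farther back than shut.
Start: joints at [1.262, 0.423, 1.63, -0, 1.089, -0.019], TCP at [0.179, 0.599, 0.231] pointing down, gripper open.
Joint ranges: [-3, 3], [-0.9, 2.11], [0.09, 2.58], [-1.31, 4.45], [0.11, 2.69], [-2.54, 2.54]. Speed limits (rad/s): [2.39, 2.39, 3.01, 3.14, 3.14, 3.14].

### API

Orientations are given as a unit quaternion [w, x, y, z].
In Python, from rig import manip gives the robot as it stands.
- The arm moves only by the shell command python3 -m crank 'ROWS'. ROWS is JSON, a list of rows, each a list of 5 numbers: the closure, from 0 (fully open) to 1 (shut), then the shift along the tool's x, y, z in mm, then the turn about the tool's z in degrees. A call has 1 to 12 rows; each row shifts and turns the commanded pose from where the row before left it, along the tool's axes as they then stand; what a row does not reach is not made up. A row lasts 1/10 s, in which the tool goes at most 50 mm and 8.59 degrees, less where a joint would pass 70% of its speed; a pose out of reach is approached as far as the arm can. A call with a gripper value outside its range is refused whole. The fingers move at their own pace and stop on an object; the grip force is fixed at half the most. Time passes only in rows, so rows that do not move let the fingers close. It gives the time, the measured TCP pose, the force and the opening at its end, in the units of the state.
- manip.state(): the state, without advancing time (a new reading comes with each control period).
- manip.grab_frame(name): name is "side" or "top" or "wrist"; returns a dict with "pixels" (480x640x3 uint8, blue, green, red), "mtx" (3x3 intrinsics, pixels), "dist" ([k1, k2, p1, p2, k3] as OpenCV has them; the pictures are not rectified), "view" (4x4, takes a point from world to camera coordinates). Camera axes: x right, y down, z forward; pixel columns grow to the right and rows downward; lengths in m; the calibration is good to about 2 mm. A picture is of the moment at which its call begins. There is no depth.
- manip.job_done(): hands the job in, once; it reports no verdict.
Trained networks look in the newest picture that a camera, given by its name, has taken for a name from the list of things; names that differ only in an ending like _2 or _b are one class to them, and where a whole thing is asked for, a point or a joint stands for the part that bears it (a point fixed in the world has none). Each returns a list of dicts, best first, with "p" (0 to 1); they miss things now and then, are a little off and sometimes report something else, mostly with a low value. They report only what shows in the picture. A call takes as long as a camera call. They do not tell look-alikes from the thing itself.
- manip.masks_of(name, camera): "pixels" (480x640 bool, what is visible of it) and "position" ([column, row] in pixels, amid what is visible of it).
The state is a dict: "t": time; "q": joint angles; "qvel": joint speeds; "joint_efforts": joint torques, N m; "ee_pos": TCP position; "orientation": TCP orientation; "wrist_force": force on the tool from outside, world axes, zero at the start; "moment": the same for the moment, N m; "opening": finger opening in m.
Only numpy, scipy, OpenCV 4.12 (cv2) and the standard library are available. Lean on these libraries where they do the work, as an engineer would, in place of code of your own. Each camera call takes 0.05 s, during which the arm holds its last target. There are 200 camera calls.

## Working session

There is one attempt and no reset: what is moved stays moved. The work goes in short steps, Python scripts to look and compute and a shell command to move; the robot and the scene stay as the last step left them, time stands still between calls to the robot, and variables do not carry over. Pictures are saved under pics/ and viewed, about 8 in all and at most 12, crops included, and the job is handed in when it is done.

```bash
ls; mkdir -p pics; python3 - <<'E'
from rig import manip
import cv2,numpy as np
print(manip.state())
for c in ("side","top"):
    f=manip.grab_frame(c); cv2.imwrite(f"pics/{c}0.png",f["pixels"])
    print(c,f["mtx"].tolist(),f["dist"],np.round(f["view"],4).tolist())
    for n in ("meter","mat","lid_handle","curebox","lid","parts_tray","blower","flux_jar","screwdriver","meter_c1"):
        try: print(n,[(round(d["p"],2),np.round(d["position"]).tolist(),int(d["pixels"].sum())) for d in manip.masks_of(n,c)][:4])
        except Exception as e: print(n,e)
E
```

```text
pics
{'t': 0.0, 'q': array([ 1.26200547e+00,  4.23893901e-01,  1.63071572e+00, -2.43611535e-06,
        1.08858960e+00, -1.90007898e-02]), 'qvel': array([ 0.00162021,  0.00058182, -0.00039665, -0.00036496, -0.0013249 ,
        0.00129574]), 'joint_efforts': array([-1.64274148e-03, -5.57374835e+01, -2.81755275e+01, -1.67411094e-04,
        7.02478923e-03, -9.32713874e-06]), 'ee_pos': array([0.17839978, 0.59841064, 0.23050246]), 'orientation': array([-1.30001572e-04,  1.44387958e-01,  9.89520830e-01, -7.92692634e-04]), 'wrist_force': array([-0.06874993, -0.55091033,  0.19635745]), 'moment': array([0.04847686, 0.01057213, 0.00637909]), 'opening': 0.08527212428149929}
side [[507.15578256026185, 0.0, 316.9913278140637], [0.0, 507.15578256026185, 242.16363390437186], [0.0, 0.0, 1.0]] [-0.14594144  0.          0.          0.          0.        ] [[0.9086, -0.4174, -0.0161, -0.4265], [-0.3061, -0.639, -0.7057, 0.2244], [0.2842, 0.6461, -0.7084, 1.2026], [0.0, 0.0, 0.0, 1.0]]
meter [(0.87, [187.0, 224.0], 1756), (0.85, [375.0, 220.0], 991), (0.6, [259.0, 409.0], 3407)]
mat [(0.69, [265.0, 198
[... 792 characters left out ...]
 0.0, 1.0]]
meter [(0.97, [190.0, 357.0], 3180), (0.88, [468.0, 369.0], 3088), (0.61, [331.0, 157.0], 1864)]
mat [(0.56, [180.0, 249.0], 6061), (0.41, [330.0, 157.0], 1755)]
lid_handle [(0.91, [330.0, 176.0], 9998)]
curebox [(0.58, [329.0, 182.0], 10655), (0.38, [333.0, 158.0], 1714)]
lid [(0.71, [330.0, 178.0], 9870), (0.63, [333.0, 156.0], 1834)]
parts_tray [(0.97, [485.0, 245.0], 5143)]
blower [(0.76, [209.0, 134.0], 507)]
flux_jar [(0.71, [459.0, 141.0], 616), (0.47, [332.0, 154.0], 1819)]
screwdriver [(0.71, [346.0, 281.0], 513), (0.64, [329.0, 158.0], 1830)]
meter_c1 [(0.92, [191.0, 362.0], 3367), (0.82, [331.0, 159.0], 1823), (0.82, [466.0, 371.0], 3133), (0.5, [328.0, 183.0], 10716)]
```

View pics/top0.png

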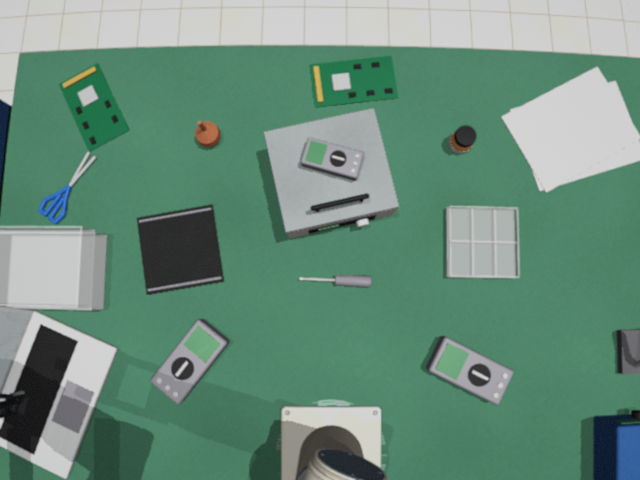

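View pics/side0.png

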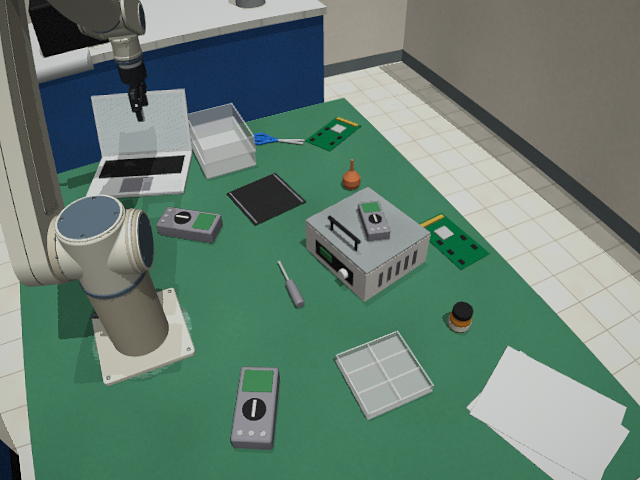

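```bash
cat > h.py <<'E'
from rig import manip
import cv2,numpy as np
def ray(f,px):
    u=cv2.undistortPoints(np.array(px,float).reshape(-1,1,2),f["mtx"],f["dist"]).reshape(-1,2)
    R=f["view"][:3,:3];t=f["view"][:3,3]
    return -R.T@t, np.c_[u,np.ones(len(u))]@R
def plane(f,px,z):
    o,d=ray(f,px); return o+d*((z-o[2])/d[:,2])[:,None]
def tri(views):  # [(f,px),...] -> point, residual
    A=np.zeros((3,3));b=np.zeros(3);L=[]
    for f,p in views:
        o,d=ray(f,p);d=d[0]/np.linalg.norm(d[0]);P=np.eye(3)-np.outer(d,d);A+=P;b+=P@o;L.append((o,P))
    x=np.linalg.solve(A,b); return x,[np.linalg.norm(P@(x-o)) for o,P in L]
def proj(f,X):
    return cv2.projectPoints(np.array(X,float).reshape(-1,1,3),cv2.Rodrigues(f["view"][:3,:3])[0],f["view"][:3,3],f["mtx"],f["dist"])[0].reshape(-1,2)
def rect(P):
    r=cv2.minAreaRect((P[:,:2]*1000).astype(np.float32)); return np.round(r[0],1),np.round(r[1],1),round(r[2],1),np.round(cv2.boxPoints(r),0).tolist()
def cont(m):
    c=max(cv2.findContours(m.astype(np.uint8),0,1)[0],key=cv2.contourArea); return c.reshape(-1,2)
E
python3 - <<'E'
from h import *
F={c:manip.grab_frame(c) for c in ("top","side")}
pick={"top":{"meter":(331,157),"mat":(180,249)},"side":{"meter":(375,220),"mat":(265,198)}}
M={}
for c in F:
    manip.grab_frame(c)
    for n in ("meter","mat"):
        L=manip.masks_of(n,c); d=[x for x in L if np.hypot(*(np.array(x["position"])-pick[c][n]))<12]
        print(c,n,len(d)); 
        if d: M[c,n]=d[0]
for n,z in (("meter",.137),("mat",.004)):
    for c in F:
        if (c,n) in M: print(c,n,rect(plane(F[c],cont(M[c,n]["pixels"]),z)))
# handle: dark pixels in windows
W={"top":(305,375,190,217),"side":(322,366,210,255)}
E={}
for c,(a,b,r,s) in W.items():
    g=F[c]["pixels"].max(2)[r:s,a:b]; k=(g<45).astype(np.uint8)
    n,l,st,_=cv2.connectedComponentsWithStats(k); 
    print(c,"comps",[st[j].tolist() for j in range(1,n) if st[j][4]>20])
    cv2.imwrite(f"pics/h_{c}.png",cv2.resize(F[c]["pixels"][r:s,a:b],None,fx=8,fy=8))
# screen green centroid of lid meter
for c in F:
    hsv=cv2.cvtColor(F[c]["pixels"],cv2.COLOR_BGR2HSV)
a=cv2.imread("pics/h_top.png");b=cv2.imread("pics/h_side.png")
a=cv2.copyMakeBorder(a,0,b.shape[0]-a.shape[0],0,0,0) if a.shape[0]<b.shape[0] else a
im=np.hstack([a,b]);print(im.shape);cv2.imwrite("pics/h.png",cv2.resize(im,None,fx=.85,fy=.85))
E
```

```text
top meter 1
top mat 1
side meter 1
side mat 1
top meter (array([626.7,   1.1]), array([120.7,  63.8]), 74.3, [[580.0, -48.0], [641.0, -66.0], [674.0, 51.0], [612.0, 68.0]])
side meter (array([623. , -10.7]), array([144.5,  65.9]), 75.6, [[573.0, -72.0], [637.0, -89.0], [673.0, 51.0], [609.0, 67.0]])
top mat (array([454.3, 346.8]), array([184.3, 182.8]), 10.4, [[347.0, 420.0], [380.0, 240.0], [562.0, 274.0], [528.0, 453.0]])
side mat (array([454.4, 343. ]), array([180.6, 184. ]), 8.9, [[351.0, 420.0], [379.0, 238.0], [558.0, 266.0], [529.0, 448.0]])
top comps [[7, 5, 56, 16, 98]]
side comps [[6, 6, 32, 35, 161]]
(360, 912, 3)
```

View pics/h.png

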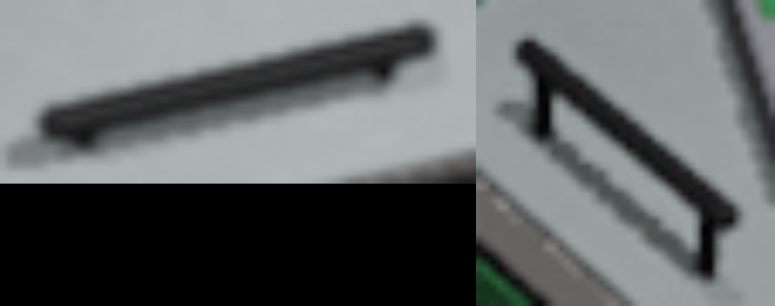

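```bash
python3 - <<'E'
from h import *
F={c:manip.grab_frame(c) for c in ("top","side")}
A,ra=tri([(F["top"],(310.8,207.4)),(F["side"],(327.6,216.2))])
B,rb=tri([(F["top"],(368.3,195.5)),(F["side"],(360.0,241.7))])
print(A,ra,B,rb,np.linalg.norm(A-B),(A+B)/2); d=A-B; yaw=np.arctan2(-d[0],d[1]);print("box yaw",np.degrees(yaw))
c=(A+B)/2; h=c[:2]+.19*np.array([np.cos(yaw),np.sin(yaw)]);print("hinge",h)
# meter: triangulate centre by fitting box silhouettes
from scipy.optimize import minimize
pick={"top":(331,157),"side":(375,220)};M={}
for k in F:
    manip.grab_frame(k)
    d=[x for x in manip.masks_of("meter",k) if np.hypot(*(np.array(x["position"])-pick[k]))<14];M[k]=d[0]["pixels"]
def sil(f,p):
    x,y,z,a=p;ca,sa=np.cos(a),np.sin(a)
    V=[[x+ca*i*.06-sa*j*.029,y+sa*i*.06+ca*j*.029,z+kk] for i in(-1,1) for j in(-1,1) for kk in(0,.03)]
    q=cv2.convexHull(np.round(proj(f,V)*16).astype(np.int32)); m=np.zeros((480,640),np.uint8);cv2.fillConvexPoly(m,q,1,shift=4);return m>0
def cost(p): return -sum((sil(F[k],p)&M[k]).sum()/(sil(F[k],p)|M[k]).sum() for k in F)
s=np.array([[0,0,0,0],[.02,0,0,0],[0,.02,0,0],[0,0,.02,0],[0,0,0,.2]])
p0=np.array([.622,0,.11,np.radians(73)])
r=minimize(cost,p0,method="Nelder-Mead",options=dict(initial_simplex=p0+s,xatol=1e-4,fatol=1e-4));print(r.x,np.degrees(r.x[3]),r.fun)
for n in ("blower","flux_jar","screwdriver"):
    manip.grab_frame("top");L=manip.masks_of(n,"top")
    if L: print(n,rect(plane(F["top"],cont(L[0]["pixels"]),.05 if n!="screwdriver" else .01))[:3])
E
```

```text
[0.52261704 0.04324684 0.14521905] [np.float64(0.0013279394683820668), np.float64(0.001327939468381865)] [ 0.55027777 -0.07170277  0.14523346] [np.float64(0.0016431576272036802), np.float64(0.0016431576272034705)] 0.11823083171690844 [ 0.53644741 -0.01422796  0.14522626]
box yaw 13.530047832782943
hinge [0.72117441 0.03022354]
[0.62996177 0.00218518 0.1055571  1.29312734] 74.09073907021042 -1.7986560184750782
blower (array([708.4, 279.7]), array([61.8, 60.9]), 89.6)
flux_jar (array([ 700.6, -292.3]), array([51., 73.]), 44.8)
screwdriver (array([387.1,  -9.4]), array([159.2,  26.5]), 86.4)
```

```bash
cat > go.py <<'E'
import sys;from h import *
from scipy.spatial.transform import Rotation as Ro
def R(s): return Ro.from_quat(np.roll(s["orientation"],-1))
def go(p,yaw): # yaw: world angle of tool x, deg
    s=manip.state();r=R(s);X=r.as_matrix();a=np.degrees(np.arctan2(X[1,0],X[0,0]))
    turn=-((yaw-a+180)%360-180); r2=r*Ro.from_euler("z",turn,degrees=True)
    d=(np.array(p)-s["ee_pos"])*1000
    print("t",round(s["t"],2),"pos",np.round(s["ee_pos"],4),"yaw",round(a,1),"turn",round(turn,1),"shift now",np.round(r.inv().apply(d),1),"after turn",np.round(r2.inv().apply(d),1),"F",np.round(s["wrist_force"],1),"open",round(s["opening"],4),"tilt",round(X[2,2],4))
if __name__=="__main__": v=list(map(float,sys.argv[1:]));go(v[:3],v[3])
E
python3 -m crank '[[0,0,0,0,8.1],[0,0,0,0,8.1],[0,0,0,0,8.1],[0,0,0,0,8.1],[0,0,0,0,8.1],[0,0,0,0,8.1],[0,0,0,0,8.1],[0,0,0,0,8.1],[0,0,0,0,8.1],[0,0,0,0,8.1],[0,0,0,0,8.1]]'
python3 go.py .629 .002 .231 74
```

```text
t: 3.2
ee_pos: [0.1786, 0.5989, 0.2313]
orientation: [0.0, 0.799, 0.602, 0.0]
wrist_force: [-0.3, 0.7, -0.7]
opening: 0.0856
t 3.2 pos [0.1786 0.5989 0.2313] yaw 74.0 turn -0.0 shift now [-4.493e+02  5.978e+02  3.000e-01] after turn [-4.497e+02  5.975e+02  3.000e-01] F [-0.3  0.7 -0.7] open 0.0856 tilt -1.0
```

```bash

python3 -m crank '[[0,-20,26,0,0],[0,-30,40,0,0],[0,-30,40,0,0],[0,-30,40,0,0],[0,-30,40,0,0],[0,-30,40,0,0],[0,-30,40,0,0],[0,-30,40,0,0],[0,-30,40,0,0],[0,-30,40,0,0],[0,-30,40,0,0],[0,-30,40,0,0]]'
python3 -m crank '[[0,-30,40,0,0],[0,-30,40,0,0],[0,-25,33,0,0],[0,-15,19,0,0],[0,0,0,0,0]]'
python3 - <<'E'
from h import *
f=manip.grab_frame("wrist");cv2.imwrite("pics/w1.png",f["pixels"])
L=manip.masks_of("meter","wrist")
for d in L[:2]: print(d["p"],d["position"],d["pixels"].sum(),rect(plane(f,cont(d["pixels"]),.138)))
import go; go.go((.629,.002,.231),74)
E
```

```text
t: 4.4
ee_pos: [0.5336, 0.134, 0.2316]
orientation: [0.0, 0.797, 0.604, 0.0]
wrist_force: [1.3, 1.6, -0.3]
opening: 0.0853
t: 4.9
ee_pos: [0.6342, 0.001, 0.2312]
orientation: [0.001, 0.798, 0.603, 0.0]
wrist_force: [0.0, 0.4, -0.1]
opening: 0.0856
0.76 [324.2, 225.3] 18813 (array([630.1,   2.9]), array([120.5,  57.4]), 74.3, [[586.0, -47.0], [641.0, -63.0], [674.0, 53.0], [619.0, 69.0]])
t 5.0 pos [0.6321 0.0036 0.2309] yaw 74.2 turn 0.2 shift now [-2.4 -2.6 -0.1] after turn [-2.4 -2.6 -0.1] F [-1.1 -1.1 -0.1] open 0.0855 tilt -1.0
```

View pics/w1.png

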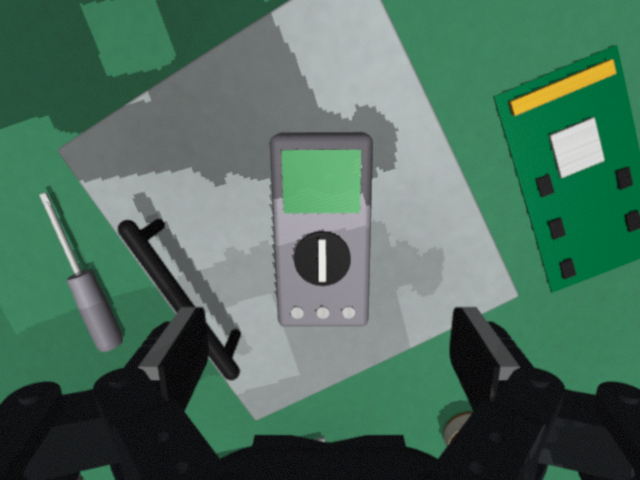

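```bash

python3 -m crank '[[0,0,-2,30,0],[0,0,0,40,0],[0,0,0,30,0],[0,0,0,15,0],[0,0,0,9,0],[0,0,0,0,0]]'
python3 -m crank '[[1,0,0,0,0],[1,0,0,0,0],[1,0,0,0,0],[1,0,0,0,0],[1,0,0,0,0],[1,0,0,0,0],[1,0,0,0,0]]'
python3 -m crank '[[1,0,0,-5,0],[1,0,0,-20,0],[1,0,0,-30,0],[1,0,0,-40,0],[1,0,0,-30,0]]'
python3 - <<'E'
from h import *
f=manip.grab_frame("wrist");cv2.imwrite("pics/w2.png",f["pixels"])
import go; go.go((.454,.345,.231),94)
E
```

```text
t: 5.6
ee_pos: [0.6301, 0.005, 0.107]
orientation: [-0.0, 0.797, 0.604, -0.0]
wrist_force: [-0.2, 0.4, -0.5]
opening: 0.0852
t: 6.3
ee_pos: [0.6316, 0.0045, 0.1092]
orientation: [0.001, 0.797, 0.604, 0.001]
wrist_force: [-1.4, 0.9, 6.9]
opening: 0.0569
t: 6.8
ee_pos: [0.6306, 0.0043, 0.2345]
orientation: [0.0, 0.797, 0.604, 0.0]
wrist_force: [0.1, 0.3, -3.8]
opening: 0.057
t 6.85 pos [0.6332 0.0043 0.2398] yaw 74.3 turn -19.7 shift now [ 279.4 -264.9    7.2] after turn [ 352.4 -155.1    7.2] F [2.1 0.4 1.6] open 0.0571 tilt -1.0
```

View pics/w2.png

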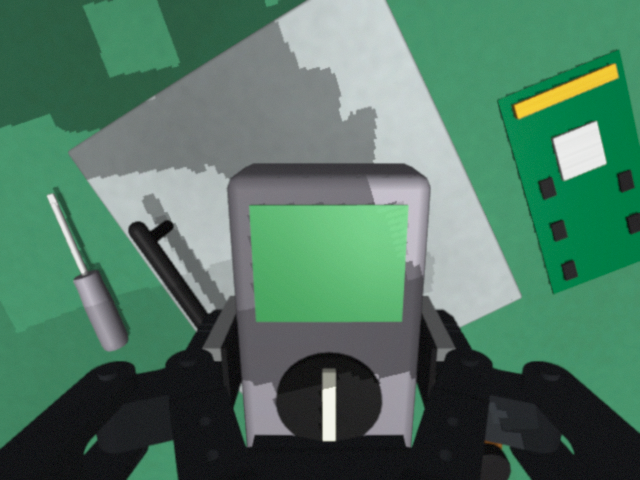

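```bash

python3 -m crank '[[1,14,-13,0,0],[1,28,-26,0,0],[1,28,-27,0,0],[1,28,-27,0,0],[1,28,-27,0,0],[1,28,-27,0,0],[1,28,-27,0,0],[1,28,-27,0,0],[1,28,-27,0,0],[1,28,-26,0,0],[1,14,-11,0,0]]'
python3 -m crank '[[1,0,0,0,-6.6],[1,0,0,0,-6.6],[1,0,0,0,-6.6],[1,0,0,0,0],[1,0,0,0,0],[1,0,0,0,0]]'
python3 go.py .454 .345 .004 94
```

```text
t: 7.95
ee_pos: [0.4481, 0.3477, 0.2308]
orientation: [-0.0, 0.796, 0.605, -0.001]
wrist_force: [0.7, 0.2, -3.3]
opening: 0.0566
t: 8.55
ee_pos: [0.4507, 0.3455, 0.2317]
orientation: [-0.0, 0.682, 0.731, -0.001]
wrist_force: [0.3, 0.4, -3.6]
opening: 0.0572
t 8.55 pos [0.4507 0.3455 0.2317] yaw 94.0 turn -0.0 shift now [ -0.6   3.4 227.7] after turn [ -0.6   3.4 227.7] F [ 0.3  0.4 -3.6] open 0.0572 tilt -1.0
```

```bash

python3 -m crank '[[1,0,3,20,0],[1,0,0,40,0],[1,0,0,40,0],[1,0,0,40,0],[1,0,0,30,0],[1,0,0,20,0],[1,0,0,15,0],[1,0,0,8,0],[1,0,0,0,0],[1,0,0,0,0]]'
python3 -m crank '[[1,0,0,4,0],[1,0,0,3,0],[1,0,0,0,0],[1,0,0,0,0]]'
python3 - <<'E'
from h import *
f=manip.grab_frame("side");cv2.imwrite("pics/s2.png",cv2.resize(f["pixels"][130:260,170:330],None,fx=5,fy=5,interpolation=2)[:600,:800])
import go; go.go((.454,.345,.004),94)
E
```

```text
t: 9.55
ee_pos: [0.4548, 0.3463, 0.0201]
orientation: [0.0, 0.682, 0.732, 0.001]
wrist_force: [0.3, 1.1, -3.2]
opening: 0.0569
t: 9.95
ee_pos: [0.4542, 0.3459, 0.0125]
orientation: [0.0, 0.681, 0.732, 0.0]
wrist_force: [0.6, 0.5, -3.1]
opening: 0.0568
t 10.0 pos [0.4543 0.3459 0.0125] yaw 94.1 turn 0.1 shift now [-0.9 -0.3  8.5] after turn [-0.9 -0.3  8.5] F [-1.1 -0.5 -4. ] open 0.0573 tilt -1.0
```

View pics/s2.png

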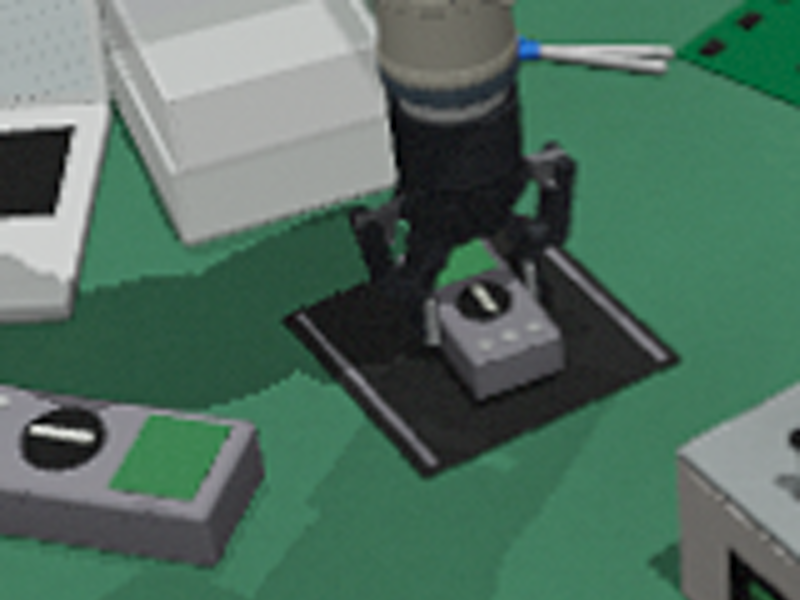

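Meter is level just above the mat, near its centre (near-right end towards the mat's edge with room to spare). Lowering in small steps until the weight comes off.

```bash

python3 -m crank '[[1,0,0,3,0],[1,0,0,2,0],[1,0,0,0,0],[1,0,0,0,0]]'
python3 -m crank '[[1,0,0,1,0],[1,0,0,1,0],[1,0,0,0,0],[1,0,0,0,0]]'
```

```text
t: 10.4
ee_pos: [0.4541, 0.3458, 0.0072]
orientation: [-0.0, 0.681, 0.732, -0.0]
wrist_force: [0.1, -0.3, -3.9]
opening: 0.0568
t: 10.8
ee_pos: [0.4542, 0.3459, 0.0053]
orientation: [-0.0, 0.681, 0.732, -0.0]
wrist_force: [-0.2, -0.4, -5.1]
opening: 0.0572
```

```bash

python3 -m crank '[[1,0,0,1,0],[1,0,0,0,0],[1,0,0,0,0]]'
python3 -m crank '[[1,0,0,1,0],[1,0,0,0,0],[1,0,0,0,0]]'
```

```text
t: 11.1
ee_pos: [0.4543, 0.346, 0.0048]
orientation: [0.0, 0.681, 0.732, 0.0]
wrist_force: [-2.1, -1.7, 4.6]
opening: 0.0569
t: 11.4
ee_pos: [0.4543, 0.346, 0.0047]
orientation: [0.0, 0.681, 0.732, 0.0]
wrist_force: [-4.8, -4.1, 15.5]
opening: 0.0566
```

```bash

python3 -m crank '[[1,0,0,-1,0],[0.6,0,0,0,0],[0,0,0,0,0],[0,0,0,0,0],[0,0,0,0,0],[0,0,0,0,0],[0,0,0,-10,0],[0,0,0,-30,0],[0,0,0,-50,0],[0,0,0,-50,0],[0,0,0,-50,0],[0,0,0,-40,0]]'
python3 - <<'E'
from h import *
f=manip.grab_frame("wrist");cv2.imwrite("pics/w3.png",f["pixels"])
for n,z in (("meter",.034),("mat",.004)):
    for d in manip.masks_of(n,"wrist")[:3]: print(n,d["p"],rect(plane(f,cont(d["pixels"]),z)))
import go; go.go((.536,-.014,.231),103.5)
E
```

```text
t: 12.6
ee_pos: [0.4545, 0.3461, 0.2382]
orientation: [0.0, 0.681, 0.732, 0.002]
wrist_force: [0.5, 0.6, 0.2]
opening: 0.0854
meter 0.74 (array([454.2, 343.9]), array([ 57.8, 120.2]), 4.9, [[420.0, 401.0], [431.0, 282.0], [488.0, 286.0], [478.0, 406.0]])
meter 0.62 (array([216. , 307.9]), array([106.2, 162.6]), 52.6, [[119.0, 315.0], [248.0, 216.0], [313.0, 301.0], [184.0, 399.0]])
mat 0.82 (array([453.4, 346.9]), array([182. , 181.2]), 10.4, [[347.0, 420.0], [380.0, 241.0], [559.0, 274.0], [526.0, 453.0]])
t 12.75 pos [0.4556 0.347  0.2383] yaw 94.1 turn -9.4 shift now [-365.8   54.3    6.2] after turn [-369.8   -6.2    6.2] F [-0.4 -0.1 -0.9] open 0.0855 tilt -1.0
```

View pics/w3.png

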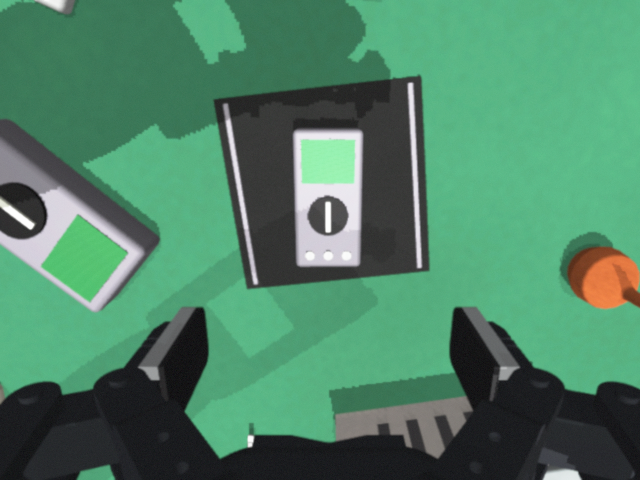

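```bash

python3 -m crank '[[0,-20,3,0,0],[0,-40,6,0,0],[0,-45,6,0,0],[0,-45,7,0,0],[0,-45,7,0,0],[0,-45,7,0,0],[0,-45,7,0,0],[0,-40,6,0,0],[0,-30,4,0,-4],[0,-12,1,0,-5.4],[0,0,0,0,0],[0,0,0,0,0]]'
python3 - <<'E'
from h import *
f=manip.grab_frame("wrist");cv2.imwrite("pics/w4.png",f["pixels"])
import go; go.go((.536,-.014,.231),103.5)
for n in ("screwdriver","lid_handle"):
  for d in manip.masks_of(n,"wrist")[:2]: print(n,d["p"],d["position"])
print(proj(f,[[.5226,.0432,.1435],[.5503,-.0717,.1435]]))
E
```

```text
t: 13.95
ee_pos: [0.5342, -0.0159, 0.2333]
orientation: [-0.001, 0.62, 0.784, -0.001]
wrist_force: [0.5, -0.1, -0.3]
opening: 0.0856
t 14.0 pos [ 0.5343 -0.0155  0.2335] yaw 103.4 turn -0.1 shift now [1.1 2.  2.5] after turn [1.1 2.  2.5] F [-0.   0.5 -0.3] open 0.0858 tilt -1.0
screwdriver 0.8 [160.8, 179.2]
lid_handle 0.7 [439.9, 185.2]
lid_handle 0.64 [427.1, 449.6]
[[334.03227897 134.10719194]
 [334.2513144  327.29081407]]
```

View pics/w4.png

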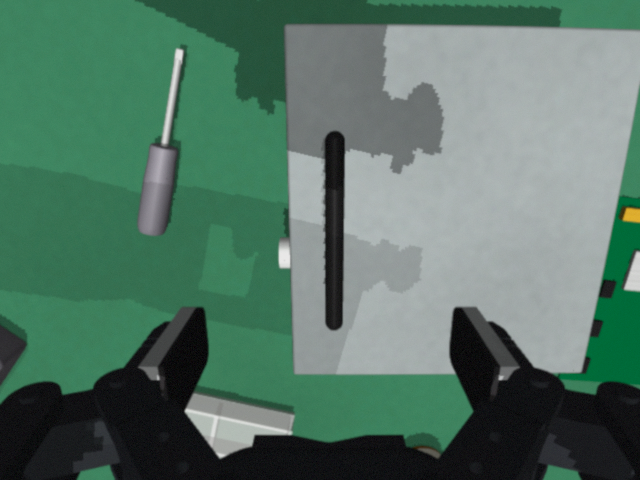

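```bash

python3 -m crank '[[0,1,2,25,0],[0,0,0,35,0],[0,0,0,25,0],[0,0,0,15,0],[0,0,0,5,0],[0,0,0,0,0]]'
python3 -m crank '[[1,0,0,0,0],[1,0,0,0,0],[1,0,0,0,0],[1,0,0,0,0],[1,0,0,0,0],[1,0,0,0,0],[1,0,0,0,0],[1,0,0,0,0],[1,0,0,0,0],[1,0,0,0,0]]'
python3 go.py .536 -.014 .128 103.5
python3 -c "
import numpy as np
t=np.radians(np.linspace(0,45,19));print(np.round(np.diff(np.c_[-190*np.cos(t)+43*np.sin(t),-190*np.sin(t)-43*np.cos(t)],axis=0),1).tolist())"
```

```text
t: 14.7
ee_pos: [0.5364, -0.014, 0.1289]
orientation: [-0.001, 0.619, 0.785, -0.0]
wrist_force: [-0.1, 0.1, 0.4]
opening: 0.0852
t: 15.7
ee_pos: [0.537, -0.0147, 0.1298]
orientation: [0.0, 0.619, 0.785, 0.0]
wrist_force: [-1.8, 1.0, 6.0]
opening: 0.0086
t 15.7 pos [ 0.537  -0.0147  0.1298] yaw 103.5 turn -0.0 shift now [ 0.9 -0.8  1.8] after turn [ 0.9 -0.8  1.8] F [-1.8  1.   6. ] open 0.0086 tilt -1.0
[[2.1, -8.2], [2.4, -8.1], [2.8, -8.0], [3.1, -7.9], [3.5, -7.8], [3.8, -7.6], [4.1, -7.4], [4.4, -7.2], [4.8, -7.0], [5.1, -6.8], [5.3, -6.6], [5.6, -6.4], [5.9, -6.1], [6.2, -5.9], [6.4, -5.6], [6.7, -5.3], [6.9, -5.0], [7.1, -4.7]]
```

```bash

python3 -m crank '[[1,0,2.1,-8.2,0],[1,0,2.4,-8.1,0],[1,0,2.8,-8.0,0],[1,0,0,0,0],[1,0,0,0,0]]'
python3 - <<'E'
from h import *
f=manip.grab_frame("wrist");cv2.imwrite("pics/w5.png",f["pixels"])
import go; go.go((.536,-.014,.128),103.5)
E
```

```text
t: 16.2
ee_pos: [0.5437, -0.0131, 0.1537]
orientation: [0.0, 0.619, 0.785, -0.0]
wrist_force: [-1.0, -2.8, -2.9]
opening: 0.0084
t 16.25 pos [ 0.5436 -0.0132  0.1535] yaw 103.5 turn 0.0 shift now [ 1.  -7.6 25.5] after turn [ 1.  -7.6 25.5] F [-0.6 -3.  -4.2] open 0.0086 tilt -1.0
```

View pics/w5.png

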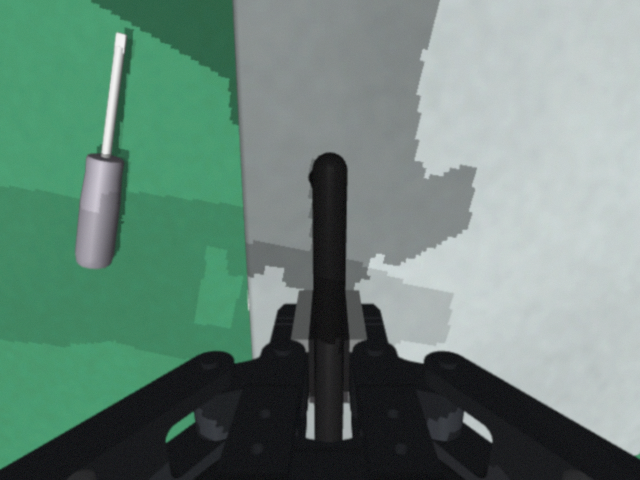

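The bar (column 330, rows 155–440) sits squarely between the pads and the lid is rising with small forces. Continuing along the arc.

```bash

python3 -m crank '[[1,0,3.1,-7.9,0],[1,0,3.5,-7.8,0],[1,0,3.8,-7.6,0],[1,0,4.1,-7.4,0],[1,0,4.4,-7.2,0],[1,0,4.8,-7.0,0],[1,0,5.1,-6.8,0]]'
python3 -m crank '[[1,0,5.3,-6.6,0],[1,0,5.6,-6.4,0],[1,0,5.9,-6.1,0],[1,0,6.2,-5.9,0],[1,0,6.4,-5.6,0],[1,0,6.7,-5.3,0],[1,0,6.9,-5.0,0],[1,0,7.1,-4.7,0],[1,0,0,0,0],[1,0,0,0,0],[1,0,0,0,0]]'
python3 - <<'E'
from h import *
f=manip.grab_frame("side");cv2.imwrite("pics/s6.png",cv2.resize(f["pixels"][130:310,220:460],None,fx=3.3,fy=3.3,interpolation=2))
import go; go.go((.536+.0837,-.014+.0201,.128+.1218),103.5)
E
```

```text
t: 16.95
ee_pos: [0.5705, -0.0068, 0.206]
orientation: [-0.001, 0.619, 0.785, -0.002]
wrist_force: [-6.4, -5.2, -0.5]
opening: 0.0087
t: 18.05
ee_pos: [0.6192, 0.0047, 0.2541]
orientation: [-0.0, 0.619, 0.785, -0.001]
wrist_force: [-14.7, -6.0, 18.2]
opening: 0.0085
t 18.1 pos [0.6192 0.0047 0.254 ] yaw 103.5 turn 0.0 shift now [1.3 0.8 4.2] after turn [1.3 0.8 4.2] F [-14.5  -5.5  17.4] open 0.0086 tilt -1.0
```

View pics/s6.png

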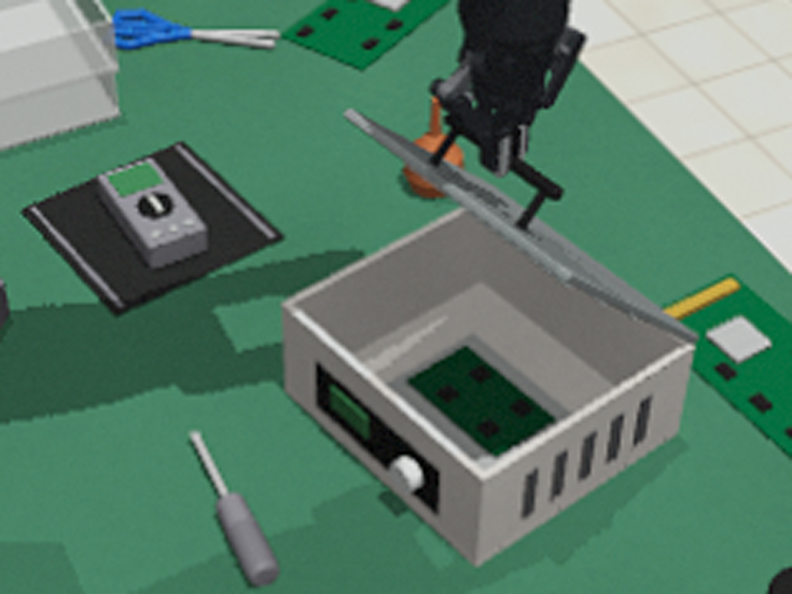

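```bash
python3 - <<'E'
from h import *
F={c:manip.grab_frame(c) for c in ("side","top")}
y=np.radians(13.5);B=np.array([[np.cos(y),-np.sin(y),0],[np.sin(y),np.cos(y),0],[0,0,1]]);H=np.array([.7212,.0302,.1005])
im=cv2.resize(F["side"]["pixels"],None,fx=1,fy=1)
for th in (40,43,45,47,50):
    t=np.radians(th);T=np.array([[np.cos(t),0,np.sin(t)],[0,1,0],[-np.sin(t),0,np.cos(t)]])
    P=(B@T@(np.array([[-.22,.12,.008],[-.22,.12,0],[-.19,-.06,.043],[-.22,-.12,.008],[0,-.12,.008]])).T).T+H
    print(th,*[np.round((proj(F["side"],P)-[220,130])*3.3).astype(int).tolist()],np.round(proj(F["top"],P)).astype(int).tolist())
cv2.imwrite("pics/t7.png",cv2.resize(F["top"]["pixels"][90:260,220:430],None,fx=3.5,fy=3.5,interpolation=2))
import go; go.go((.62,.005,.25),103.5)
E
```

```text
40 [[333, 125], [328, 134], [545, 212], [557, 293], [698, 335]] [[272, 191], [273, 194], [365, 143], [403, 161], [373, 105]]
43 [[341, 112], [336, 121], [554, 201], [566, 278], [698, 335]] [[270, 185], [271, 189], [364, 138], [403, 156], [372, 105]]
45 [[347, 103], [341, 112], [560, 193], [573, 269], [698, 335]] [[269, 182], [270, 186], [363, 134], [402, 152], [372, 105]]
47 [[353, 95], [347, 104], [567, 186], [580, 260], [698, 335]] [[268, 178], [269, 182], [363, 130], [402, 148], [372, 105]]
50 [[362, 82], [356, 91], [576, 175], [590, 246], [699, 335]] [[267, 172], [268, 176], [362, 124], [401, 142], [372, 105]]
t 18.2 pos [0.6192 0.0047 0.2541] yaw 103.5 turn -0.0 shift now [0.2 0.8 4.1] after turn [0.2 0.8 4.1] F [-14.   -5.6  18.1] open 0.0083 tilt -1.0
```

View pics/t7.png

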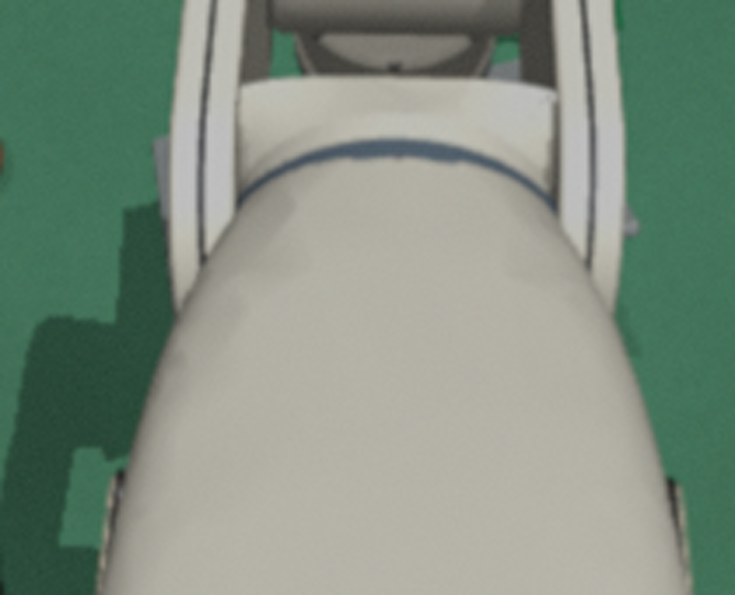

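```bash
python3 -c "
from rig import manip
print(manip.job_done())"
```

```text
the job is handed in; nothing more can be done
None
```

The meter is on the mat, and I handed the job in with the gripper still holding the lid open at about 45°. No verdict was reported.

- **Meter:** I lowered it until the wrist force showed contact, then opened the fingers. The wrist camera then put it at (454, 344) mm with the mat centred at (453, 347) mm, display up. It was about 20 mm or more inside the mat edge all round, and the lid was still shut.
- **Lid:** Three checks put the angle at 44–46°. The gripper's travel gave about 45.4°, the side picture 44–46°, and the one lid corner visible in the top picture about 43.5°. The arm was still, with about 18 N up and 15 N sideways on the wrist, most likely from a small error in the arc I followed.
- **Other objects:** In the last side picture the blower stood upright and the screwdriver lay where it had been. The jar is mostly outside that picture, so I did not check it again; the arm never went near it.
- **Disagreements:**
    - The top view was mostly blocked by the arm at the end, so the angle rests mainly on the side view and the gripper's travel.
    - The gripper read 8.6 mm open on the 11 mm bar. It read 1 mm too small on the meter as well, and the wrist picture showed the bar square between the pads.

It took about 18 s of the 54 s allowed.

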